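# Put the bench tools back on their outlines

### The job

Tidy the joiner's bench: put the block plane, the sanding block, the tape measure and the try square each back on the plywood board that bears its own painted outline, the same way up as it is now, centred on the outline and turned to match it (the square's blade on the blade of the L; the other three may face either way along their outline). Do not knock over or push away the glue bottle or the filler tin.

Things in the scene. Friction and masses are not known exactly. Their poses are not given: they have to be found in the camera images.
- plane: small block plane: dark steel body 140 x 46 x 30 mm (x, y, z), a turned wooden knob (26 mm across, to 46 mm high) near its +x end, a slanted steel cap and brass wheel (to 52 mm high) on its rear half. Lies on its sole. Origin: centre of the sole (underside); x along its length, z up. Grip across y at the middle; 0.35 to 0.7 kg
- sander: cork sanding block 100 x 56 x 42 mm (x, y, z) with an 8 mm dark rubber sole. Origin: centre of the underside; x along its length, z up. Grip across y; 0.1 to 0.2 kg
- tape: grey plastic tape measure standing on its edge, 68 x 36 x 62 mm (x, y, z), black discs on its sides, small steel hook low at its +x end. Origin: centre of the underside; x along its length, z up. Grip across y; 0.17 to 0.35 kg
- square: small try square, an L lying flat: dark wooden stock 100 x 24 x 18 mm along its x axis; steel blade 26 mm wide, 4 mm thick, flush with the underside, leaving the stock at its +x end (x = 24 to 50 mm) and reaching to y = 97 mm. Origin: centre of the stock's underside; +y the way the blade points, z up. Grip the stock across y at x = 5 to 10 mm; 0.1 to 0.2 kg
- plane_pad: board of the block plane: fixed plain plywood, 165 x 78 x 12 mm, flat on the bench, with a near-black painted rectangle 142 x 48 mm on top. Origin: centre of its underside; x along the rectangle, z up. The block plane belongs centred on this origin, its x axis along this x axis (either way round), underside 12 mm above the bench
- sander_pad: board of the sanding block: fixed plain plywood, 130 x 86 x 12 mm, flat on the bench, with a near-black painted rectangle 102 x 58 mm on top. Origin: centre of its underside; x along the rectangle, z up. The sanding block belongs centred on this origin, its x axis along this x axis (either way round), underside 12 mm above the bench
- tape_pad: board of the tape measure: fixed plain plywood, 100 x 70 x 12 mm, flat on the bench, with a near-black painted rectangle 70 x 38 mm on top. Origin: centre of its underside; x along the rectangle, z up. The tape measure belongs centred on this origin, its x axis along this x axis (either way round), underside 12 mm above the bench
- square_pad: board of the try square: fixed plain plywood, 125 x 135 x 12 mm, with a near-black painted L on top. Origin: centre of its underside. The L's 102 x 26 mm stock lies along x, centred at (0, -42.5) mm; its 28 mm wide blade runs towards +y at x = 37 mm. The square belongs with its origin at (0, -42.5) mm of the board, x and y axes as the board's, underside 12 mm above the bench
- glue: white glue bottle, 56 mm across, 150 mm tall, standing loose on the bench; origin: centre of its base. A bystander to be left standing
- filler: steel tin of wood filler, 68 mm across, 75 mm tall, standing loose on the bench; origin: centre of its base. A bystander to be left standing
There are look-alikes about, which are no part of the job. Several things look just like the tape: the one meant starts farthest to the robot's right.

How it is judged:
At the end, for the whole second after the job is handed in: Each tool rests flat and still on its own board, within 12 mm (x and y of the board) of its place on the outline and 0.22 rad of its direction; the square's blade lies on the L's blade (the board's centre, seen from the square, within 18 mm in x and 14 mm in y of its place) (x of plane in the frame of plane_pad between -0.012 and 0.012 m and y of plane in the frame of plane_pad between -0.012 and 0.012 m and z of plane in the frame of plane_pad between 0.008 and 0.017 m and angle between the x axis of plane and the x axis of plane_pad, either way round below 0.22 rad and angle between each of plane, sander, tape, square's own z axis and vertical below 0.1 rad and linear speed of each of plane, sander, tape, square below 0.02 m/s and angular speed of each of plane, sander, tape, square below 0.2 rad/s and x of sander in the frame of sander_pad between -0.012 and 0.012 m and y of sander in the frame of sander_pad between -0.012 and 0.012 m and z of sander in the frame of sander_pad between 0.008 and 0.017 m and angle between the x axis of sander and the x axis of sander_pad, either way round below 0.22 rad and x of tape in the frame of tape_pad between -0.012 and 0.012 m and y of tape in the frame of tape_pad between -0.012 and 0.012 m and z of tape in the frame of tape_pad between 0.008 and 0.017 m and angle between the x axis of tape and the x axis of tape_pad, either way round below 0.22 rad and x of square in the frame of square_pad between -0.012 and 0.012 m and y of square in the frame of square_pad between -0.0545 and -0.0305 m and z of square in the frame of square_pad between 0.008 and 0.017 m and x of square_pad in the frame of square between -0.018 and 0.018 m and y of square_pad in the frame of square between 0.0285 and 0.0565 m and angle between the x axis of square and the x axis of square_pad, either way round below 0.22 rad); the robot touches nothing.
It fails at once if the glue bottle is knocked over or pushed away (tilted over 0.35 rad or moved over 40 mm) (angle between glue's own z axis and vertical above 0.35 rad or distance of glue from where it was at the start of the episode above 0.04 m).
It fails at once if the filler tin is knocked over or pushed away (tilted over 0.35 rad or moved over 40 mm) (angle between filler's own z axis and vertical above 0.35 rad or distance of filler from where it was at the start of the episode above 0.04 m).
It also fails if it takes over 115 s, if anything falls off the work surface, if the arm or the gripper's body presses on something with over 40 N, if the wrist force passes 120 N, or if a joint passes its speed limit or range.

### The arm

A 6-joint arm with a two-finger parallel gripper is mounted at the origin on the work surface. World frame = base frame: x ahead of the robot, y to its left, z up, the work surface at z = 0. Lengths are in m, angles in rad, forces in N, time in s.
With the tool pointing down it reaches from about 0.275 to 0.725 m from the base axis. Payload 15.9 kg.
Tool frame: the origin (TCP) lies at the very end of the fingers, on their centre line; the grasp point (between the pads) lies robot.grip_point_offset behind it (robot.grip_point_offset is the distance from the TCP to the grasp point, in m); z points along the fingers, y is the line along which they close (so a half turn about z gives the same grasp; the last joint's range is limited). The gripper opens to 85 mm and grips with 20 to 120 N. Pads are 22 mm wide; open, the fingers measure 114 mm over their backs; the gripper's body (76 mm by 85 mm) begins 54 mm behind the grasp point. The pads swing forward as they close: fully open they stand 13 mm farther back than shut.
Start: joints at [1.264, 0.213, -0.034, 1.323, 0, 1.571], TCP at [0.151, 0.477, 0.195] pointing down, gripper open.
Joint ranges: [-2.98, 2.98], [-0.74, 1.72], [-1.14, 1.35], [-2.1, 2.04], [-1.57, 1.44], [-3.14, 3.14]. Speed limits (rad/s): [1.89, 1.89, 2.39, 2.57, 3.14, 3.14].

### API

Orientations are given as [roll, pitch, yaw] about the fixed x, y, z axes, in that order (R = Rz(yaw) Ry(pitch) Rx(roll)).
In Python, from station import telemetry, viewer, sign_off, robot gives the robot as it stands.
- The arm moves only by the shell command python3 -m handwheel 'ROWS'. ROWS is JSON, a list that holds one entry, the list of rows, each a list of 5 numbers: the opening, from 0 (shut) to 1 (fully open), then the shift along the tool's x, y, z each as a share of 0.6 m, from -1 to 1, then the turn about the tool's z as a share of 0.5 rad, from -1 to 1. In form: [[[fingers, dx, dy, dz, yaw], ...]]. A call has 1 to 20 rows; each row is the pose to reach, as a shift and turn from the pose commanded when the call began, along the tool's axes at that moment; what a row does not reach only later rows make up. A row lasts 1/12 s, in which the tool goes at most 41.7 mm and 7.16 degrees, less where a joint would pass 70% of its speed; a pose out of reach is approached as far as the arm can. A call with a number of a shift or a turn outside -1 to 1 is refused whole. A call with a gripper value outside its range is refused whole. The fingers move at their own pace and stop on an object; the grip force is fixed at half the most. Time passes only in rows, so rows that repeat a pose let the fingers close. It gives the time, the measured TCP pose, the force, the opening and the grip force at its end, in the units of the state.
- telemetry.get_state(): the state, without advancing time (a new reading comes with each control period).
- viewer.snapshot(name): name is "scene" or "side" or "wrist"; returns the picture (420x560x3 uint8, red, green, blue); there is no depth.
- viewer.camera_model(name): a dict with "mtx" (3x3 intrinsics, pixels), "rvec" (rotation vector, rad) and "tvec" (3), from world to camera coordinates, as OpenCV has them. Camera axes: x right, y down, z forward; pixel columns grow to the right and rows downward; lengths in m; the calibration is good to about 2 mm. A picture is of the moment at which its call begins: read the wrist's pose just before it. camera_model takes no time and is no camera call; for the wrist camera it gives the pose at the moment of the call.
- sign_off(): hands the job in; it is judged then, once.
Trained networks look in the newest picture that a camera, given by its name, has taken for a name from the list of things; names that differ only in an ending like _2 or _b are one class to them, and where a whole thing is asked for, a point or a joint stands for the part that bears it (a point fixed in the world has none). Each returns a list of dicts, best first, with "score" (0 to 1); they miss things now and then, are a little off and sometimes report something else, mostly with a low value. They report only what shows in the picture. A call takes as long as a camera call. They do not tell look-alikes from the thing itself.
- viewer.find_in(label, camera): "location" ([column, row] in pixels, amid what is visible of it).
- viewer.silhouettes(label, camera): "pixels" (420x560 bool, what is visible of it) and "location" ([column, row] in pixels, amid what is visible of it).
- viewer.spot_point(label, camera): "location" ([column, row] in pixels: a listed point, or the origin of a listed thing).
The state is a dict: "clock": time; "qpos": joint angles; "qd": joint speeds; "joint_efforts": joint torques, N m; "eef_pos": TCP position; "ee_rot": TCP orientation; "wrist_force": force on the tool from outside, world axes, zero at the start; "wrist_torque": the same for the moment, N m; "opening": opening from 0.0 (shut) to 1.0 (fully open); "grip_force": force on a finger pad.
Only numpy, scipy, OpenCV 4.12 (cv2) and the standard library are available. Lean on these libraries where they do the work, as an engineer would, in place of code of your own. Each camera call takes 0.05 s, during which the arm holds its last target. There are 200 camera calls.

## Working session

There is one attempt and no reset: what is moved stays moved. The work goes in short steps, Python scripts to look and compute and a shell command to move; the robot and the scene stay as the last step left them, time stands still between calls to the robot, and variables do not carry over. Pictures are saved under pics/ and viewed, at most 16 in all, crops included, and the job is handed in when it is done.

```bash
ls; mkdir -p pics
python3 - <<'E'
from station import telemetry, viewer, robot
import cv2,numpy as np
print(robot.grip_point_offset, telemetry.get_state())
for c in("scene","side"):
    im=viewer.snapshot(c); cv2.imwrite(f"pics/{c}0.png",im[:,:,::-1])
    print(c,viewer.camera_model(c))
    for l in "plane sander tape square plane_pad sander_pad tape_pad square_pad glue filler".split():
        print(l,[(round(d['score'],2),np.round(d['location']).tolist()) for d in viewer.find_in(l,c)])
E
```

```text
pics
0.0187 {'clock': 0.0, 'qpos': array([ 1.26397978e+00,  2.13305294e-01, -3.50084086e-02,  1.32352433e+00,
        3.41270315e-05,  1.57082683e+00]), 'qd': array([ 1.02950225e-03,  4.36539730e-04, -1.84213114e-03, -1.44055721e-03,
       -6.64536687e-05, -6.70958623e-04]), 'joint_efforts': array([-2.59659137e-03, -6.86159205e+01,  4.87119985e+01,  1.77384226e-02,
       -1.76222011e-04,  1.11152610e-05]), 'eef_pos': array([0.15089106, 0.47630575, 0.19476172]), 'ee_rot': array([-3.14055095e+00, -3.40952336e-05,  2.83474556e+00]), 'wrist_force': array([-0.43561194,  0.13861436,  0.13566037]), 'wrist_torque': array([-0.00088647,  0.02268221, -0.00606329]), 'grip_force': 0.0, 'opening': 0.9972793980282717}
scene {'mtx': array([[419.90497119,   0.        , 277.89647439],
       [  0.        , 419.90497119, 212.55817006],
       [  0.        ,   0.        ,   1.        ]]), 'rvec': array([ 2.35019661,  0.77737031, -0.27344607]), 'tvec': array([-0.43303268, -0.24030313,  1.29764413])}
plane [(0.82, [151.0, 260.0])]
sander [(0.69, [248.0, 294.0]), (0.68, [250.0, 204.0])]
tape [(0.87, [398
[... 370 characters left out ...]
e {'mtx': array([[518.96129375,   0.        , 276.03057304],
       [  0.        , 518.96129375, 210.42162674],
       [  0.        ,   0.        ,   1.        ]]), 'rvec': array([ 2.24654896, -0.98496248,  0.38388197]), 'tvec': array([-0.37277402,  0.34628916,  1.26853626])}
plane [(0.65, [321.0, 322.0])]
sander [(0.73, [353.0, 252.0])]
tape [(0.85, [241.0, 144.0]), (0.81, [196.0, 173.0]), (0.73, [202.0, 132.0]), (0.57, [235.0, 174.0])]
square [(0.67, [169.0, 204.0])]
plane_pad [(0.77, [254.0, 248.0])]
sander_pad [(0.74, [306.0, 199.0])]
tape_pad [(0.56, [401.0, 318.0])]
square_pad [(0.82, [168.0, 159.0])]
glue [(0.65, [285.0, 268.0])]
filler [(0.91, [204.0, 213.0]), (0.62, [282.0, 269.0])]
```

View pics/scene0.png

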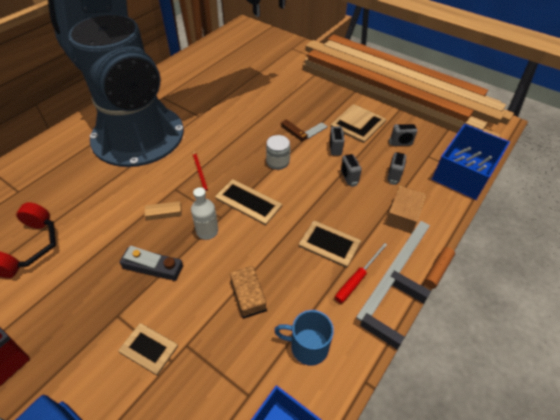

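View pics/side0.png

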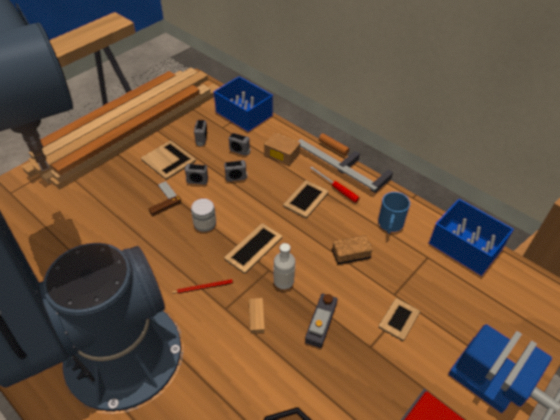

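The scene shows a plane at (151,260), a sander at (248,290), a square at (300,130), and boards at (250,200), (330,242), (148,348) and (358,121). There are four tape look-alikes, at (337,140), (404,134), (398,167) and (350,170). Next I'll fit poses to the silhouettes.

```bash
cat > h.py <<'E'
from station import telemetry, viewer, robot
import cv2,numpy as np
from scipy.optimize import minimize
def box(x0,x1,y0,y1,z0,z1): return np.array([[x,y,z] for x in(x0,x1) for y in(y0,y1) for z in(z0,z1)])
def cb(a,b,z0,z1,x=0,y=0): return box(x-a/2,x+a/2,y-b/2,y+b/2,z0,z1)
M=dict(plane=[cb(.14,.046,0,.03),cb(.026,.026,.03,.046,.045),cb(.05,.03,.03,.048,-.03)],sander=[cb(.1,.056,0,.042)],tape=[cb(.068,.036,0,.062)],
 square=[cb(.1,.024,0,.018),box(.024,.05,0,.097,0,.004)],
 plane_pad=[cb(.142,.048,.012,.012)],sander_pad=[cb(.102,.058,.012,.012)],tape_pad=[cb(.07,.038,.012,.012)],
 square_pad=[cb(.102,.026,.012,.012,0,-.0425),box(.023,.051,-.03,.0555,.012,.012)],
 glue=[cb(.05,.05,0,.15)],filler=[cb(.062,.062,0,.075)])
S=4
def proj(P,cm): return cv2.projectPoints(np.float64(P),cm['rvec'],cm['tvec'],cm['mtx'],None)[0][:,0]
def render(name,p,cm,z=0):
    m=np.zeros((420*S,560*S),np.uint8);c,s=np.cos(p[2]),np.sin(p[2])
    for part in M[name]:
        Q=part@np.array([[c,s,0],[-s,c,0],[0,0,1]])+[p[0],p[1],z]
        h=cv2.convexHull(np.float32((proj(Q,cm)+.5)*S)); cv2.fillConvexPoly(m,np.int32(h.round()),1)
    return m
def ray(uv,cm,z):
    R=cv2.Rodrigues(cm['rvec'])[0];C=-R.T@cm['tvec'];d=R.T@np.linalg.inv(cm['mtx'])@[uv[0],uv[1],1]
    return C+d*(z-C[2])/d[2]
def paint(im,sil):
    k=cv2.morphologyEx(sil.astype(np.uint8),cv2.MORPH_CLOSE,np.ones((9,9)))
    return ((im.max(2)<60)&(k>0))
def fit(name,masks,p0,yaws=None,z=0):
    """masks: list of (mask,cm)"""
    up=[(cv2.resize(m.astype(np.uint8),None,fx=S,fy=S,interpolation=0),cm) for m,cm in masks]
    def cost(p):
        t=0
        for m,cm in up:
            r=render(name,p,cm,z);t+=1-(r&m).sum()/max(1,(r|m).sum())
        return t/len(up)
    best=None
    for y in (np.arange(8)*np.pi/4 if yaws is None else yaws):
        r=minimize(cost,[p0[0],p0[1],y],method='Nelder-Mead',options=dict(initial_simplex=[[p0[0],p0[1],y],[p0[0]+.015,p0[1],y],[p0[0],p0[1]+.015,y],[p0[0],p0[1],y+.4]],maxiter=90))
        if best is None or r.fun<best.fun: best=r
    return best
E
cat > m.py <<'E'
from h import *
im={c:viewer.snapshot(c) for c in("scene","side")};cm={c:viewer.camera_model(c) for c in im}
for n in "plane sander square plane_pad sander_pad tape_pad square_pad glue filler tape".split():
    D={c:viewer.silhouettes(n,c) for c in im}
    hz=.012 if 'pad' in n else M[n][0][:,2].max()/2
    for i,d in enumerate(D['scene'][:4 if n=='tape' else 2]):
        if d['score']<.4: continue
        w=ray(d['location'],cm['scene'],hz)
        pr=[np.linalg.norm(ray(e['location'],cm['side'],hz)-w) for e in D['side']]
        ms=[(d['pixels'],cm['scene'])]
        if pr and min(pr)<.03: ms.append((D['side'][int(np.argmin(pr))]['pixels'],cm['side']))
        if 'pad' in n: ms=[(paint(im['scene' if k==0 else 'side'],m),c) for k,(m,c) in enumerate(ms)]
        r=fit(n,ms,w[:2]); q=[fit(n,[m],r.x[:2],[r.x[2]]) for m in ms]
        print(n,round(d['score'],2),np.round(d['location']),'P',np.round(r.x,4),'cost',round(r.fun,3),'each',[np.round(a.x,3).tolist() for a in q],flush=True)
E
python3 m.py
python3 - <<'E'
import cv2,numpy as np
a=cv2.imread('pics/scene0.png')[100:190,280:430];cv2.imwrite('pics/crop1.png',cv2.resize(a,None,fx=5,fy=5,interpolation=2))
E
```

```text
plane 0.74 [150. 264.] P [ 0.3916 -0.3025  0.3736] cost 0.06 each [[0.392, -0.303, 0.369], [0.392, -0.302, 0.38]]
sander 0.67 [247. 293.] P [ 0.6206 -0.2264  2.5236] cost 0.099 each [[0.622, -0.227, 2.507], [0.619, -0.226, 2.533]]
square 0.86 [300. 130.] P [ 0.3775  0.2982 -0.2009] cost 0.105 each [[0.378, 0.298, -0.201], [0.377, 0.297, -0.195]]
plane_pad 0.9 [248. 203.] P [ 0.4474 -0.0077  0.0528] cost 0.221 each [[0.445, -0.009, 0.069], [0.447, -0.008, 0.054]]
plane_pad 0.44 [298. 128.] P [0.3632 0.3006 2.8676] cost 0.848 each [[0.363, 0.301, 2.868]]
sander_pad 0.86 [331. 241.] P [0.6923 0.0044 3.2454] cost 0.207 each [[0.692, 0.004, 3.25], [0.691, 0.003, 3.214]]
tape_pad 0.72 [148. 344.] P [ 0.5339 -0.4441  3.3337] cost 0.233 each [[0.534, -0.444, 3.334], [0.534, -0.443, 3.3]]
square_pad 0.72 [360. 123.] P [ 0.5165  0.4543 -0.0135] cost 0.386 each [[0.518, 0.454, -0.008], [0.516, 0.454, -0.017]]
square_pad 0.43 [249. 200.] P [0.4463 0.0248 4.9024] cost 0.482 each [[0.446, 0.025, 4.902]]
glue 0.81 [203. 219.] P [ 0.4231 -0.1452  0.8269] cost 0.274 each [[0.429, -0.151, 0.977], [0.417, -0.151, 0.814]]
filler 0.76 [278. 156.] P [0.4163 0.1615 0.7841] cost 0.137 each [[0.417, 0.163, 0.547], [0.414, 0.161, 1.047]]
tape 0.92 [337. 138.] P [0.5185 0.3132 2.1582] cost 0.13 each [[0.518, 0.314, 2.148], [0.516, 0.31, 2.287]]
tape 0.88 [350. 169.] P [0.6138 0.2317 2.349 ] cost 0.194 each [[0.613, 0.233, 2.303], [0.612, 0.23, 2.387]]
tape 0.75 [396. 169.] P [0.7133 0.3147 1.8937] cost 0.127 each [[0.713, 0.314, 1.883], [0.713, 0.315, 1.894]]
tape 0.59 [403. 134.] P [0.6645 0.4525 3.9917] cost 0.184 each [[0.666, 0.451, 4.207], [0.665, 0.452, 3.985]]
```

View pics/crop1.png

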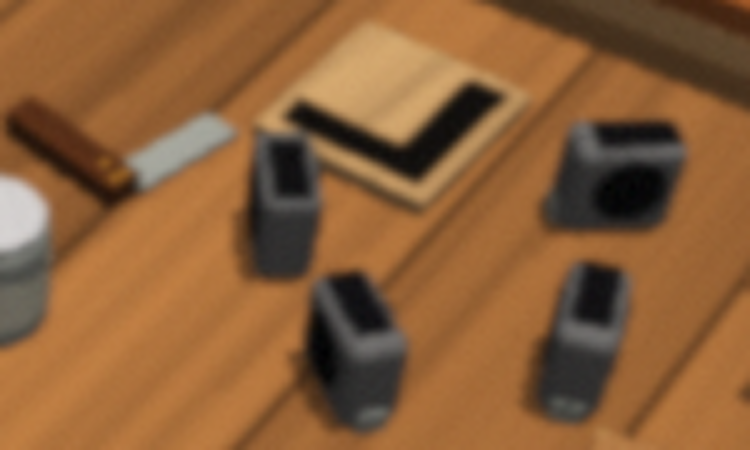

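Tape candidates are (337,138) at y=0.313, (350,169) at y=0.232, (396,169) at y=0.315 and (403,134) at y=0.452. The robot's right is −y, so the one meant is (350,169), with the smallest y. The crop confirms it is the tape just below the L board, nearest the bottom centre. The L's stock runs along −x from its corner and its blade along +y, which agrees with the fit. I'll start with the square.

```bash
cat > g.py <<'E'
import sys,numpy as np
from station import telemetry
# usage: g.py x y yaw z [ox oy]: object pose, TCP height, grip offset in object frame -> row numbers
def show(x,y,yaw,z,ox=0,oy=0):
    s=telemetry.get_state();p=s['eef_pos'];t=s['ee_rot'][2]
    tx,ty=x+ox*np.cos(yaw)-oy*np.sin(yaw),y+ox*np.sin(yaw)+oy*np.cos(yaw)
    d=np.array([tx,ty,z])-p
    dy=yaw-t; dy-=2*np.pi*np.round(dy/2/np.pi)
    c,q=np.cos(t),np.sin(t)
    l=np.array([c*d[0]+q*d[1],q*d[0]-c*d[1],-d[2]])
    print('tcp',p.round(4),'yaw',round(t,3),'rows dxyz',(l/.6).round(4),'turn',round(-dy/.5,3),'or',round(-(dy-np.pi*np.sign(dy))/.5,3),'op',round(s['opening'],3),'t',round(s['clock'],2))
if __name__=='__main__': show(*map(float,sys.argv[1:]))
E
python3 g.py .3775 .298 -.2 .12 .007; python3 g.py .3775 .298 -.2 .004 .007
```

```text
tcp [0.151  0.4767 0.1952] yaw 2.835 rows dxyz [-0.4614 -0.1686  0.1254] turn 6.07 or -0.214 op 0.998 t 2.2
tcp [0.151  0.4767 0.1952] yaw 2.835 rows dxyz [-0.4614 -0.1686  0.3187] turn 6.07 or -0.214 op 0.998 t 2.2
```

```bash
python3 -m handwheel '[[[0.7,-0.461,-0.169,0.08,-0.214],[0.7,-0.461,-0.169,0.08,-0.214],[0.7,-0.461,-0.169,0.08,-0.214],[0.7,-0.461,-0.169,0.08,-0.214],[0.7,-0.461,-0.169,0.08,-0.214],[0.7,-0.461,-0.169,0.08,-0.214],[0.7,-0.461,-0.169,0.08,-0.214],[0.7,-0.461,-0.169,0.08,-0.214],[0.7,-0.461,-0.169,0.08,-0.214],[0.7,-0.461,-0.169,0.08,-0.214],[0.7,-0.461,-0.169,0.08,-0.214]]]'; python3 g.py .3775 .298 -.2 .004 .007
python3 - <<'E'
from h import *
cm=viewer.camera_model('wrist');im=viewer.snapshot('wrist');o=im[:,:,::-1].copy()
for n,p in (('square',[.3775,.298,-.2]),):
    r=cv2.resize(render(n,p,cm),(560,420)); cs=cv2.findContours(r,cv2.RETR_EXTERNAL,2)[0]; cv2.drawContours(o,cs,-1,(0,255,0),1)
cv2.imwrite('pics/w1.png',o)
for d in viewer.silhouettes('square','wrist'):
    f=fit('square',[(d['pixels'],cm)],[.3775,.298],[-.2]);print(d['score'],f.x,f.fun)
E
```

```text
clock: 3.12
eef_pos: [0.3834, 0.2972, 0.1474]
ee_rot: [3.141, -0.0, 2.943]
wrist_force: [0.6, 0.2, -0.4]
opening: 0.699
grip_force: 0.0
tcp [0.3834 0.2972 0.1474] yaw 2.943 rows dxyz [-0.0018 -0.0006  0.2391] turn -6.281 or 0.002 op 0.699 t 3.12
0.59 [ 0.37695309  0.30010125 -0.22067591] 0.03289865968423511
```

View pics/w1.png

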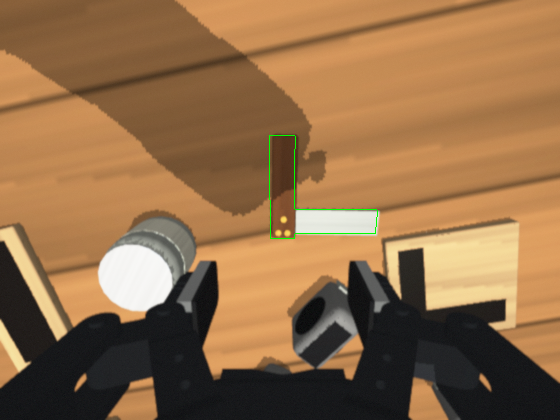

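The overlay matches the square's stock and blade at (283,185) to about 2 mm, so I'm descending and gripping.

```bash
python3 -m handwheel '[[[0.7,-0.001,0.003,0.1,0],[0.7,-0.001,0.003,0.17,0.02],[0.7,-0.001,0.003,0.21,0.03],[0.7,-0.001,0.003,0.237,0.03],[0.7,-0.001,0.003,0.237,0.03],[0.7,-0.001,0.003,0.237,0.03],[0,-0.001,0.003,0.237,0.03],[0,-0.001,0.003,0.237,0.03],[0,-0.001,0.003,0.237,0.03],[0,-0.001,0.003,0.237,0.03],[0,-0.001,0.003,0.237,0.03],[0,-0.001,0.003,0.237,0.03],[0,-0.001,0.003,0.237,0.03],[0,-0.001,0.003,0.237,0.03]]]'
python3 g.py .516 .412 -.013 .15 .007
```

```text
clock: 4.38
eef_pos: [0.385, 0.2981, 0.005]
ee_rot: [3.142, -0.0, 2.927]
wrist_force: [-0.2, 1.1, 0.0]
opening: 0.003
grip_force: 0.0
tcp [0.385  0.2981 0.005 ] yaw 2.927 rows dxyz [-0.1842  0.2344 -0.2416] turn 5.88 or -0.404 op 0.003 t 4.38
```

Run:
```python
from h import *
o=viewer.snapshot('wrist')[:,:,::-1].copy()
s=viewer.snapshot('scene')[90:200,260:410,::-1]
cv2.imwrite('pics/w2.png',np.hstack([cv2.resize(o,(400,300)),cv2.resize(s,(400,300),interpolation=2)]))
```

```text
(no output)
```

View pics/w2.png

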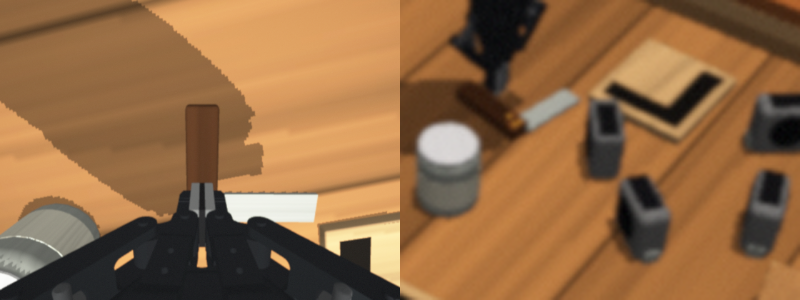

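Run:
```python
from h import *
for c in('scene','side','wrist'):
    cm=viewer.camera_model(c); im=viewer.snapshot(c)
    P=telemetry.get_state()['eef_pos']; print(c,proj([P,P+[0,0,.02],P+[0,0,.04]],cm).round(1).tolist())
    d=viewer.silhouettes('square',c)
    for e in d[:1]:
        f=fit('square',[(e['pixels'],cm)],[.3775,.298],[-.2]);print(e['score'],e['location'],f.x,f.fun)
    if c=='side': a=cv2.resize(im[130:240,110:260,::-1],(400,300),interpolation=2)
    if c=='scene': b=cv2.resize(im[90:160,260:355,::-1],(400,300),interpolation=2)
cv2.imwrite('pics/w3.png',np.hstack([a,b]))
```

```text
scene [[295.2, 131.8], [295.5, 126.7], [295.7, 121.4]]
0.57 [299.7, 129.1] [ 0.37663119  0.2988354  -0.22554611] 0.12238681988093592
side [[167.3, 204.0], [166.3, 199.5], [165.3, 195.0]]
0.75 [235.4, 172.7] [ 0.3775  0.298  -0.2   ] 1.0
wrist [[281.9, 246.6], [281.8, 261.0], [281.8, 279.1]]
0.58 [302.0, 254.3] [ 0.37761     0.30000126 -0.21612832] 0.2811631192744177
```

View pics/w3.png

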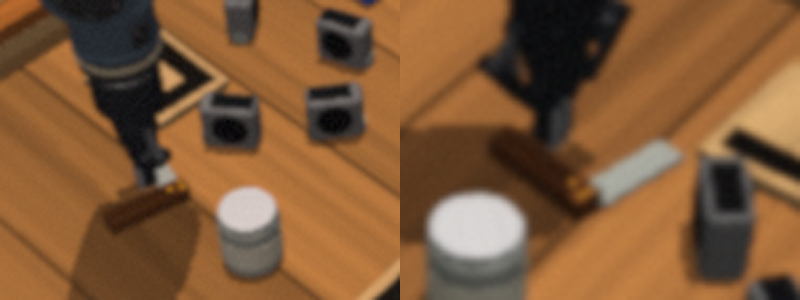

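The shut tips look about 20 mm higher than the reported TCP, above the 18 mm stock. I'll lower in small steps while shut to find contact with the stock top.

```bash
python3 -m handwheel '[[[0,0,0,0.005,0],[0,0,0,0.005,0],[0,0,0,0.005,0]]]' | egrep 'pos|force'; python3 -m handwheel '[[[0,0,0,0.004,0],[0,0,0,0.004,0],[0,0,0,0.004,0]]]' | egrep 'pos|force'
```

```text
eef_pos: [0.3848, 0.2979, 0.0018]
wrist_force: [0.0, -0.6, -0.0]
grip_force: 0.0
eef_pos: [0.3849, 0.298, -0.0005]
wrist_force: [0.2, -0.1, 0.5]
grip_force: 0.0
```

```bash
python3 -m handwheel '[[[0,0,0,0.004,0],[0,0,0,0.004,0],[0,0,0,0.004,0]]]' | egrep 'pos|force'; python3 -m handwheel '[[[0,0,0,0.003,0],[0,0,0,0.003,0],[0,0,0,0.003,0]]]' | egrep 'pos|force';python3 -m handwheel '[[[0,0,0,0.003,0],[0,0,0,0.003,0],[0,0,0,0.003,0]]]' | egrep 'pos|force'
```

```text
eef_pos: [0.3849, 0.298, -0.0029]
wrist_force: [-0.8, 0.2, 1.1]
grip_force: 0.0
eef_pos: [0.3849, 0.298, -0.0047]
wrist_force: [-0.7, -0.2, -0.5]
grip_force: 0.0
eef_pos: [0.3849, 0.298, -0.0065]
wrist_force: [-0.2, -0.3, -0.2]
grip_force: 0.0
```

```bash
for i in 1; do python3 -m handwheel '[[[0,0,0,0.005,0],[0,0,0,0.005,0],[0,0,0,0.005,0]]]' | egrep 'pos|wrist_f'; python3 -m handwheel '[[[0,0,0,0.005,0],[0,0,0,0.005,0],[0,0,0,0.005,0]]]' | egrep 'pos|wrist_f'; done
python3 - <<'E'
from h import *
o=viewer.snapshot('wrist')[:,:,::-1]
s=viewer.snapshot('scene')[90:165,255:355,::-1]
cm=viewer.camera_model('wrist');print(cm)
cv2.imwrite('pics/w4.png',np.hstack([cv2.resize(o[150:420,140:420],(400,386)),cv2.resize(s,(400,386),interpolation=2)]))
E
```

```text
eef_pos: [0.3849, 0.298, -0.0096]
wrist_force: [-0.1, 0.7, 0.7]
eef_pos: [0.3849, 0.298, -0.0126]
wrist_force: [0.2, -0.6, 0.5]
{'mtx': array([[331.20042234,   0.        , 282.51140157],
       [  0.        , 331.20042234, 212.99561377],
       [  0.        ,   0.        ,   1.        ]]), 'rvec': array([-2.26440817, -1.82273463, -0.26360759]), 'tvec': array([-0.37379079, -0.27650379,  0.09311943])}
```

View pics/w4.png

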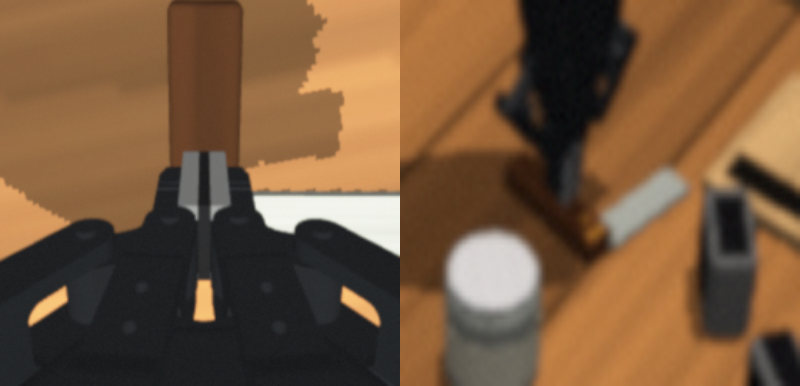

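The tips are now just above the stock, at about (297,130) in the scene picture. I'll continue down to contact.

```bash
python3 -m handwheel '[[[0,0,0,0.004,0],[0,0,0,0.004,0],[0,0,0,0.004,0]]]' | egrep 'pos|wrist_f'; python3 -m handwheel '[[[0,0,0,0.004,0],[0,0,0,0.004,0],[0,0,0,0.004,0]]]' | egrep 'pos|wrist_f'; python3 -m handwheel '[[[0,0,0,0.003,0],[0,0,0,0.003,0],[0,0,0,0.003,0]]]' | egrep 'pos|wrist_f'
```

```text
eef_pos: [0.3849, 0.298, -0.0149]
wrist_force: [0.2, 0.4, 0.8]
eef_pos: [0.3849, 0.298, -0.0173]
wrist_force: [0.4, 0.1, 0.4]
eef_pos: [0.3852, 0.2983, -0.0181]
wrist_force: [-5.5, -4.0, 21.3]
```

Contact came at reported z −0.0175, so the shut tips sit about 35.5 mm behind the reported TCP. I'll account for that: open, descend to −0.033 and grip.

```bash
python3 -m handwheel '[[[0.6,0,0,-0.04,0],[0.6,0,0,-0.04,0],[0.6,0,0,-0.04,0],[0.6,0,0,-0.04,0],[0.6,0,0,-0.01,0],[0.6,0,0,0.01,0],[0.6,0,0,0.024,0],[0.6,0,0,0.024,0],[0.6,0,0,0.024,0],[0,0,0,0.024,0],[0,0,0,0.024,0],[0,0,0,0.024,0],[0,0,0,0.024,0],[0,0,0,0.024,0],[0,0,0,0.024,0],[0,0,0,0.024,0],[0,0,0,0.024,0]]]'
python3 g.py .516 .412 -.013 .12 .007
```

```text
clock: 8.8
eef_pos: [0.3854, 0.2984, -0.0326]
ee_rot: [3.141, 0.001, 2.927]
wrist_force: [-1.4, -1.6, 7.0]
opening: 0.262
grip_force: 59.9
tcp [ 0.3854  0.2984 -0.0326] yaw 2.927 rows dxyz [-0.1837  0.2337 -0.2543] turn 5.88 or -0.404 op 0.262 t 8.8
```

```bash
python3 -m handwheel '[[[0,0,0,-0.06,0],[0,0,0,-0.12,0],[0,0,0,-0.2,0],[0,-0.184,0.234,-0.2,-0.404],[0,-0.184,0.234,-0.2,-0.404],[0,-0.184,0.234,-0.2,-0.404],[0,-0.184,0.234,-0.2,-0.404],[0,-0.184,0.234,-0.2,-0.404],[0,-0.184,0.234,-0.2,-0.404],[0,-0.184,0.234,-0.2,-0.404],[0,-0.184,0.234,-0.2,-0.404],[0,-0.184,0.234,-0.2,-0.404],[0,-0.184,0.234,-0.2,-0.404],[0,-0.184,0.234,-0.2,-0.404]]]'
python3 - <<'E'
from h import *
cm=viewer.camera_model('wrist');im=viewer.snapshot('wrist');o=im[:,:,::-1].copy()
t=telemetry.get_state()['eef_pos'];y=telemetry.get_state()['ee_rot'][2]
print(t,y)
M['square_w']=M['square_pad'];
for d in viewer.silhouettes('square_pad','wrist')[:2]:
    f=fit('square_pad',[(paint(im,d['pixels']),cm)],[.516,.454],[-.013]);print('pad',d['score'],d['location'],f.x,f.fun)
zb=t[2]+.0326
for d in viewer.silhouettes('square','wrist')[:2]:
    f=fit('square',[(d['pixels'],cm)],[.509,.412],[-.013],z=zb);print('sq',d['score'],d['location'],f.x,f.fun)
for n,p,z in (('square_pad',[.516,.454,-.013],0),('square',[.509,.412,-.013],zb)):
    r=cv2.resize(render(n,p,cm,z),(560,420)); cs=cv2.findContours(r,cv2.RETR_EXTERNAL,2)[0]; cv2.drawContours(o,cs,-1,(0,255,0),1)
cv2.imwrite('pics/w5.png',o)
E
```

```text
clock: 9.97
eef_pos: [0.5225, 0.4114, 0.0871]
ee_rot: [3.141, 0.0, 3.129]
wrist_force: [-0.4, -0.6, -0.5]
opening: 0.262
grip_force: 59.9
[0.52256121 0.41151174 0.08707859] 3.128749425649083
pad 0.62 [359.6, 186.9] [ 0.51819514  0.45571685 -0.01787745] 0.6952302645665784
sq 0.58 [286.2, 270.5] [ 0.51440779  0.41226325 -0.01271413] 0.33414445237267565
```

View pics/w5.png

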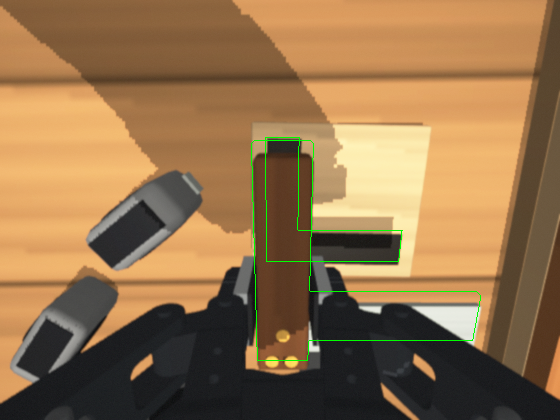

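The overlay agrees with the L (blade at about (355,247)), and the square in hand is within 3 mm of target. Lowering and releasing.

```bash
python3 -m handwheel '[[[0,-0.004,0,0.06,0],[0,-0.004,0,0.11,0],[0,-0.004,0,0.15,0],[0,-0.004,0,0.168,0],[0,-0.004,0,0.178,0],[0,-0.004,0,0.178,0],[0,-0.004,0,0.178,0],[0.5,-0.004,0,0.178,0],[0.5,-0.004,0,0.178,0],[0.5,-0.004,0,0.178,0],[0.5,-0.004,0,0.178,0],[0.5,-0.004,0,0.1,0],[0.5,-0.004,0,0,0],[0.5,-0.004,0,-0.07,0],[0.5,-0.004,0,-0.1,0],[0.5,-0.004,0,-0.1,0]]]'
python3 g.py .6135 .232 -.79 .06
```

```text
clock: 11.45
eef_pos: [0.5278, 0.4137, 0.1559]
ee_rot: [3.134, 0.009, 3.129]
wrist_force: [1.8, 1.1, 1.0]
opening: 0.502
grip_force: 0.0
tcp [0.5278 0.4137 0.1559] yaw 3.129 rows dxyz [-0.1467 -0.301   0.1598] turn -4.729 or 1.554 op 0.502 t 11.45
```

```bash
python3 -m handwheel '[[[0.75,-0.147,-0.301,0.05,0.8],[0.75,-0.147,-0.301,0.05,0.8],[0.75,-0.147,-0.301,0.05,0.8],[0.75,-0.147,-0.301,0.05,0.8],[0.75,-0.147,-0.301,0.05,0.8],[0.75,-0.147,-0.301,0.05,0.8],[0.75,-0.147,-0.301,0.05,0.8],[0.75,-0.147,-0.301,0.05,0.8],[0.75,-0.147,-0.301,0.05,0.8]]]'; python3 -m handwheel '[[[0.75,0,0,0,0.75],[0.75,0,0,0,0.75],[0.75,0,0,0,0.75],[0.75,0,0,0,0.75],[0.75,0,0,0,0.75]]]'>/dev/null
python3 - <<'E'
from h import *
from g import show
cm=viewer.camera_model('wrist');im=viewer.snapshot('wrist');o=im[:,:,::-1].copy()
for d in viewer.silhouettes('tape','wrist')[:4]:
    w=ray(d['location'],cm,.03)
    if np.hypot(w[0]-.613,w[1]-.232)<.04:
        f=fit('tape',[(d['pixels'],cm)],[.613,.232],[2.35]);print('tape',d['score'],d['location'],f.x,f.fun);P=f.x
        r=cv2.resize(render('tape',P,cm),(560,420)); cs=cv2.findContours(r,cv2.RETR_EXTERNAL,2)[0]; cv2.drawContours(o,cs,-1,(0,255,0),1)
        show(P[0],P[1],P[2],-.003)
cv2.imwrite('pics/w6.png',o)
E
```

```text
clock: 12.2
eef_pos: [0.6108, 0.2311, 0.1169]
ee_rot: [3.141, 0.0, 2.73]
wrist_force: [0.5, -0.2, -0.4]
opening: 0.75
grip_force: 0.0
tape 0.76 [288.4, 209.3] [0.61256031 0.23586833 2.48185364] 0.10418442464161182
tcp [0.6109 0.2306 0.1167] yaw 2.359 rows dxyz [0.0042 0.0082 0.1995] turn -0.246 or 6.037 op 0.748 t 12.72
```

View pics/w6.png

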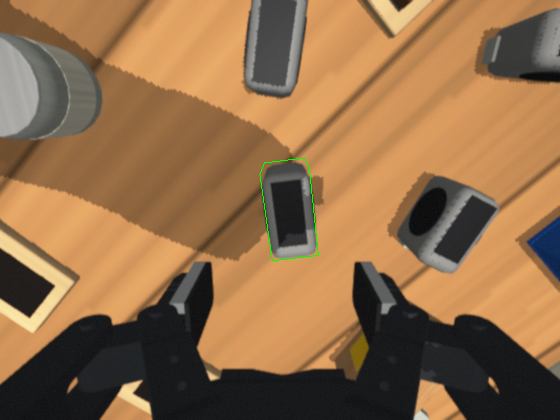

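The fit hugs the tape at (288,210), whose yaw is 2.48, and the fingers clear its neighbours. Descending and gripping.

```bash
python3 -m handwheel '[[[0.75,0.004,0.008,0,-0.246],[0.75,0.004,0.008,0.04,-0.246],[0.75,0.004,0.008,0.09,-0.246],[0.75,0.004,0.008,0.15,-0.246],[0.75,0.004,0.008,0.18,-0.246],[0.75,0.004,0.008,0.199,-0.246],[0.75,0.004,0.008,0.199,-0.246],[0.75,0.004,0.008,0.199,-0.246],[0,0.004,0.008,0.199,-0.246],[0,0.004,0.008,0.199,-0.246],[0,0.004,0.008,0.199,-0.246],[0,0.004,0.008,0.199,-0.246],[0,0.004,0.008,0.199,-0.246],[0,0.004,0.008,0.199,-0.246],[0,0.004,0.008,0.199,-0.246]]]'
python3 -m handwheel '[[[0,0,0,-0.06,0],[0,0,0,-0.12,0],[0,0,0,-0.18,0],[0,0,0,-0.25,0.5],[0,0,0,-0.25,1],[0,0,0,-0.25,1],[0,0,0,-0.25,1],[0,0,0,-0.25,1]]]'; python3 g.py .534 -.444 .18 .17
```

```text
clock: 13.97
eef_pos: [0.6139, 0.2355, -0.001]
ee_rot: [3.139, 0.001, 2.477]
wrist_force: [-0.8, -1.1, 6.8]
opening: 0.412
grip_force: 61.0
clock: 14.63
eef_pos: [0.613, 0.2352, 0.1482]
ee_rot: [3.14, 0.0, 1.97]
wrist_force: [0.1, -0.2, -2.2]
opening: 0.407
grip_force: 60.8
tcp [0.613  0.2352 0.1482] yaw 1.97 rows dxyz [-0.9915 -0.5618 -0.0363] turn 3.581 or -2.702 op 0.407 t 14.63
```

```bash
python3 -m handwheel '[[[0,-0.99,-0.562,-0.02,1],[0,-0.99,-0.562,-0.02,1],[0,-0.99,-0.562,-0.02,1],[0,-0.99,-0.562,-0.02,1],[0,-0.99,-0.562,-0.02,1],[0,-0.99,-0.562,-0.02,1],[0,-0.99,-0.562,-0.02,1],[0,-0.99,-0.562,-0.02,1],[0,-0.99,-0.562,-0.02,1],[0,-0.99,-0.562,-0.02,1],[0,-0.99,-0.562,-0.02,1],[0,-0.99,-0.562,-0.02,1],[0,-0.99,-0.562,-0.02,1],[0,-0.99,-0.562,-0.02,1],[0,-0.99,-0.562,-0.02,1],[0,-0.99,-0.562,-0.02,1],[0,-0.99,-0.562,-0.02,1],[0,-0.99,-0.562,-0.02,1],[0,-0.99,-0.562,-0.02,1],[0,-0.99,-0.562,-0.02,1]]]'; python3 -m handwheel '[[[0,0,0,0,1],[0,0,0,0,1],[0,0,0,0,1],[0,0,0,0,1],[0,0,0,0,1]]]'>/dev/null;python3 -m handwheel '[[[0,0,0,0,1],[0,0,0,0,1],[0,0,0,0,1],[0,0,0,0,1],[0,0,0,0,1]]]' >/dev/null; python3 g.py .534 -.444 .18 .17
```

```text
clock: 16.3
eef_pos: [0.5378, -0.4432, 0.1593]
ee_rot: [3.141, -0.0, 1.48]
wrist_force: [-0.6, 0.4, -2.0]
opening: 0.409
grip_force: 61.0
tcp [ 0.538  -0.4429  0.1596] yaw 0.477 rows dxyz [-0.0068 -0.0014 -0.0173] turn 0.594 or -5.689 op 0.411 t 17.13
```

```bash
python3 -m handwheel '[[[0,-0.007,-0.001,0.08,0.594],[0,-0.007,-0.001,0.08,0.594],[0,-0.007,-0.001,0.08,0.594],[0,-0.007,-0.001,0.08,0.594],[0,-0.007,-0.001,0.08,0.594]]]'>/dev/null
cat > c.py <<'E'
import sys
from h import *
from g import show
# held tool, grip rep z, pad, pad guess x y yaw
n,gz,pad,x,y,w,out=sys.argv[1],float(sys.argv[2]),sys.argv[3],*map(float,sys.argv[4:7]),sys.argv[7]
cm=viewer.camera_model('wrist');s=telemetry.get_state();t=s['eef_pos'];yw=s['ee_rot'][2];im=viewer.snapshot('wrist');o=im[:,:,::-1].copy()
show(x,y,w,gz+.0135)
M['board']=[cb(*dict(plane_pad=(.165,.078),sander_pad=(.13,.086),tape_pad=(.1,.07))[pad],0,.012)]
for d in viewer.silhouettes(pad,'wrist')[:1]:
    f=fit(pad,[(paint(im,d['pixels']),cm)],[x,y],[w]);print('paint',round(d['score'],2),f.x.round(4),round(f.fun,2))
    f=fit('board',[(d['pixels'],cm)],[x,y],[w]);print('board',f.x.round(4),round(f.fun,2))
zb=t[2]-gz
for d in viewer.silhouettes(n,'wrist')[:1]:
    f=fit(n,[(d['pixels'],cm)],t[:2],[yw],z=zb);print('held',round(d['score'],2),f.x.round(4),round(f.fun,2))
for m,p,z in (('board',[x,y,w],0),(pad,[x,y,w],0),(n,[t[0],t[1],yw],zb)):
    r=cv2.resize(render(m,p,cm,z),(560,420)); cs=cv2.findContours(r,cv2.RETR_EXTERNAL,2)[0]; cv2.drawContours(o,cs,-1,(0,255,0) if m!=n else (255,0,255),1)
cv2.imwrite(out,o)
E
python3 c.py tape -.002 tape_pad .534 -.444 .18 pics/w7.png
```

```text
tcp [ 0.5341 -0.4451  0.112 ] yaw 0.187 rows dxyz [ 1.000e-04 -1.900e-03  1.675e-01] turn 0.014 or -6.269 op 0.412 t 17.6
paint 0.71 [ 0.5177 -0.4486  0.1909] 0.84
board [ 0.5368 -0.4426  0.1354] 0.46
held 0.82 [ 0.529  -0.4443  0.1641] 0.14
```

View pics/w7.png

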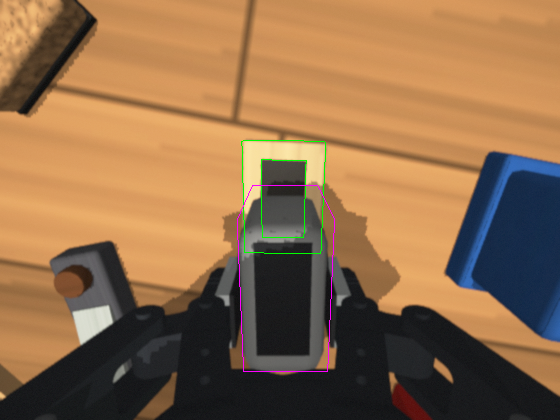

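The board and paint overlay fits (283,195), and the held tape is centred to a few mm. Lowering and releasing.

```bash
python3 -m handwheel '[[[0,0.003,-0.001,0.06,0.014],[0,0.003,-0.001,0.11,0.014],[0,0.003,-0.001,0.145,0.014],[0,0.003,-0.001,0.16,0.014],[0,0.003,-0.001,0.168,0.014],[0,0.003,-0.001,0.168,0.014],[0,0.003,-0.001,0.168,0.014],[0.75,0.003,-0.001,0.168,0.014],[0.75,0.003,-0.001,0.168,0.014],[0.75,0.003,-0.001,0.168,0.014],[0.75,0.003,-0.001,0.168,0.014],[0.75,0.003,-0.001,0.1,0.014],[0.75,0.003,-0.001,0.03,0.014],[0.75,0.003,-0.001,-0.04,0.014],[0.75,0.003,-0.001,-0.05,0.014],[0.75,0.003,-0.001,-0.05,0.014]]]'
python3 g.py .392 -.3025 .3736 .1
```

```text
clock: 19.03
eef_pos: [0.5368, -0.4456, 0.1454]
ee_rot: [3.137, -0.004, 0.173]
wrist_force: [0.4, -0.3, -1.6]
opening: 0.753
grip_force: 0.0
tcp [ 0.5368 -0.4456  0.1454] yaw 0.173 rows dxyz [-0.1967 -0.2765  0.0757] turn -0.401 or 5.882 op 0.753 t 19.03
```

```bash
python3 -m handwheel '[[[0.9,-0.197,-0.277,0.03,-0.4],[0.9,-0.197,-0.277,0.03,-0.4],[0.9,-0.197,-0.277,0.03,-0.4],[0.9,-0.197,-0.277,0.03,-0.4],[0.9,-0.197,-0.277,0.03,-0.4],[0.9,-0.197,-0.277,0.03,-0.4],[0.9,-0.197,-0.277,0.03,-0.4],[0.9,-0.197,-0.277,0.03,-0.4]]]'
python3 - <<'E'
from h import *
from g import show
cm=viewer.camera_model('wrist');im=viewer.snapshot('wrist');o=im[:,:,::-1].copy()
for d in viewer.silhouettes('plane','wrist')[:1]:
    f=fit('plane',[(d['pixels'],cm)],[.392,-.3025],[.3736]);print(d['score'],d['location'],f.x,f.fun);P=f.x
    r=cv2.resize(render('plane',P,cm),(560,420)); cs=cv2.findContours(r,cv2.RETR_EXTERNAL,2)[0]; cv2.drawContours(o,cs,-1,(0,255,0),1)
    show(P[0],P[1],P[2],-.02)
cv2.imwrite('pics/w8.png',o)
E
```

```text
clock: 19.7
eef_pos: [0.3898, -0.3005, 0.1231]
ee_rot: [-3.142, 0.0, 0.373]
wrist_force: [0.6, -1.0, 1.3]
opening: 0.902
grip_force: 0.0
0.81 [284.2, 189.7] [ 0.39278743 -0.30036587  0.38428746] 0.03373322921842836
tcp [ 0.3908 -0.3014  0.1231] yaw 0.373 rows dxyz [ 0.0037 -0.0005  0.2384] turn -0.023 or 6.26 op 0.899 t 19.8
```

View pics/w8.png

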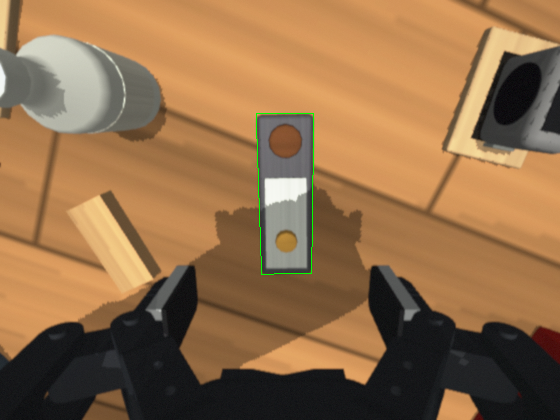

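The overlay fits the plane at (284,190), and the tape stands on its board at (520,110). I'll descend in stages, watching the force because of the knob and cap.

```bash
python3 -m handwheel '[[[0.8,0.004,0,0.06,-0.02],[0.8,0.004,0,0.12,-0.02],[0.8,0.004,0,0.17,-0.02],[0.8,0.004,0,0.21,-0.02],[0.8,0.004,0,0.23,-0.02],[0.8,0.004,0,0.235,-0.02],[0.8,0.004,0,0.235,-0.02],[0.8,0.004,0,0.235,-0.02]]]'; python3 -m handwheel '[[[0.8,0,0,0.007,0],[0.8,0,0,0.007,0],[0.8,0,0,0.007,0]]]'|egrep 'pos|wrist_f'; python3 -m handwheel '[[[0.8,0,0,0.007,0],[0.8,0,0,0.007,0],[0.8,0,0,0.007,0]]]'|egrep 'pos|wrist_f'
```

```text
clock: 20.47
eef_pos: [0.3932, -0.3007, -0.0173]
ee_rot: [3.141, -0.0, 0.383]
wrist_force: [0.2, 0.9, 0.8]
opening: 0.797
grip_force: 0.0
eef_pos: [0.3928, -0.3003, -0.0215]
wrist_force: [0.7, 0.2, -0.5]
eef_pos: [0.3924, -0.2999, -0.0263]
wrist_force: [0.0, -0.3, 0.5]
```

```bash
python3 -m handwheel '[[[0.8,0,0,0.002,0],[0,0,0,0.002,0],[0,0,0,0.002,0],[0,0,0,0.002,0],[0,0,0,0.002,0],[0,0,0,0.002,0],[0,0,0,0.002,0],[0,0,0,0.002,0]]]'; python3 -m handwheel '[[[0,0,0,-0.05,0],[0,0,0,-0.11,0],[0,0,0,-0.17,0],[0,0,0,-0.23,0],[0,0,0,-0.29,0],[0,0,0,-0.35,0],[0,0,0,-0.35,0],[0,0,0,-0.35,0]]]'; python3 g.py .447 -.008 .055 .1
```

```text
clock: 21.63
eef_pos: [0.3927, -0.3005, -0.0269]
ee_rot: [3.141, -0.0, 0.383]
wrist_force: [-1.3, -1.4, 6.9]
opening: 0.524
grip_force: 62.7
clock: 22.3
eef_pos: [0.3932, -0.3006, 0.1836]
ee_rot: [3.139, -0.001, 0.383]
wrist_force: [-0.4, -0.9, -7.6]
opening: 0.526
grip_force: 66.5
tcp [ 0.3932 -0.3006  0.1836] yaw 0.383 rows dxyz [ 0.2653 -0.4188  0.1393] turn 0.656 or -5.628 op 0.526 t 22.3
```

```bash
python3 -m handwheel '[[[0,0.265,-0.419,0,0.656],[0,0.265,-0.419,0,0.656],[0,0.265,-0.419,0,0.656],[0,0.265,-0.419,0,0.656],[0,0.265,-0.419,0,0.656],[0,0.265,-0.419,0,0.656],[0,0.265,-0.419,0,0.656],[0,0.265,-0.419,0,0.656],[0,0.265,-0.419,0,0.656],[0,0.265,-0.419,0,0.656],[0,0.265,-0.419,0.08,0.656],[0,0.265,-0.419,0.14,0.656],[0,0.265,-0.419,0.14,0.656],[0,0.265,-0.419,0.14,0.656]]]'; python3 c.py plane -.027 plane_pad .447 -.008 .055 pics/w9.png
```

```text
clock: 23.47
eef_pos: [0.4433, -0.0084, 0.0961]
ee_rot: [-3.141, 0.006, 0.053]
wrist_force: [-0.3, -0.1, -5.2]
opening: 0.525
grip_force: 66.6
tcp [ 0.4451 -0.0083  0.0981] yaw 0.053 rows dxyz [ 0.0031 -0.0003  0.186 ] turn -0.003 or 6.28 op 0.52 t 23.52
paint 0.61 [ 0.447 -0.008  0.055] 1.0
board [ 0.4468 -0.009   0.0624] 0.86
held 0.89 [ 0.4426 -0.0077  0.0503] 0.18
```

View pics/w9.png

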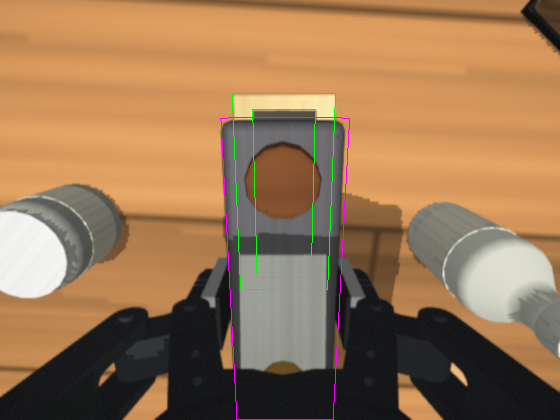

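Overlays match the board edge at (285,95) and the held plane. Glue and filler are clear, so I'm lowering and releasing.

```bash
python3 -m handwheel '[[[0,0.003,0,0.06,0],[0,0.003,0,0.11,0],[0,0.003,0,0.15,0],[0,0.003,0,0.175,0],[0,0.003,0,0.186,0],[0,0.003,0,0.186,0],[0,0.003,0,0.186,0],[0.75,0.003,0,0.186,0],[0.75,0.003,0,0.186,0],[0.75,0.003,0,0.186,0],[0.75,0.003,0,0.186,0],[0.75,0.003,0,0.12,0],[0.75,0.003,0,0.06,0],[0.75,0.003,0,-0.01,0],[0.75,0.003,0,-0.08,0],[0.75,0.003,0,-0.15,0],[0.75,0.003,0,-0.15,0]]]'
python3 g.py .62 -.2264 -.618 .12
```

```text
clock: 25.03
eef_pos: [0.4509, -0.0074, 0.1961]
ee_rot: [3.141, -0.01, 0.055]
wrist_force: [0.3, 0.4, 1.3]
opening: 0.75
grip_force: 0.0
tcp [ 0.4509 -0.0074  0.1961] yaw 0.055 rows dxyz [0.2614 0.3799 0.1269] turn 1.346 or -4.938 op 0.75 t 25.03
```

```bash
python3 -m handwheel '[[[1,0.261,0.38,0.02,1],[1,0.261,0.38,0.02,1],[1,0.261,0.38,0.02,1],[1,0.261,0.38,0.02,1],[1,0.261,0.38,0.02,1],[1,0.261,0.38,0.02,1],[1,0.261,0.38,0.02,1],[1,0.261,0.38,0.02,1],[1,0.261,0.38,0.02,1],[1,0.261,0.38,0.02,1]]]'>/dev/null;  python3 -m handwheel '[[[1,0,0,0.1,0.346],[1,0,0,0.1,0.346],[1,0,0,0.1,0.346],[1,0,0,0.1,0.346]]]'
python3 - <<'E'
from h import *
from g import show
cm=viewer.camera_model('wrist');im=viewer.snapshot('wrist');o=im[:,:,::-1].copy()
for d in viewer.silhouettes('sander','wrist')[:1]:
    f=fit('sander',[(d['pixels'],cm)],[.62,-.2264],[-.618]);print(d['score'],d['location'],f.x,f.fun);P=f.x
    r=cv2.resize(render('sander',P,cm),(560,420)); cs=cv2.findContours(r,cv2.RETR_EXTERNAL,2)[0]; cv2.drawContours(o,cs,-1,(0,255,0),1)
    show(P[0],P[1],P[2],-.02)
cv2.imwrite('pics/w10.png',o)
E
```

```text
clock: 26.2
eef_pos: [0.5836, -0.2896, 0.1172]
ee_rot: [-3.084, 0.006, -0.491]
wrist_force: [0.7, 0.5, 0.7]
opening: 0.997
grip_force: 0.0
0.63 [202.9, 196.4] [ 0.62160953 -0.224733   -0.60320727] 0.026009443710514946
tcp [ 0.5855 -0.2894  0.1189] yaw -0.489 rows dxyz [ 0.0025 -0.1234  0.2315] turn 0.228 or -6.055 op 1.001 t 26.3
```

View pics/w10.png

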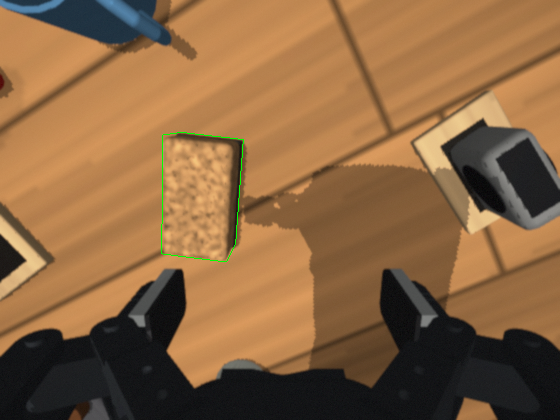

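The pose hasn't settled: the sander fit at (203,196) is good, but the tool is 74 mm off. I'll let it settle and recompute.

```bash
python3 -m handwheel '[[[1,0,0,0,0],[1,0,0,0,0],[1,0,0,0,0],[1,0,0,0,0]]]'; python3 g.py .6216 -.2247 -.603 .1
```

```text
clock: 26.63
eef_pos: [0.5853, -0.2895, 0.1172]
ee_rot: [-3.084, 0.005, -0.49]
wrist_force: [0.5, 0.3, 0.3]
opening: 0.995
grip_force: 0.0
tcp [ 0.5853 -0.2895  0.1172] yaw -0.49 rows dxyz [ 0.0026 -0.1238  0.0286] turn 0.227 or -6.056 op 0.995 t 26.63
```

```bash
python3 -m handwheel '[[[1,0.0026,-0.124,0,0.227],[1,0.0026,-0.124,0,0.227],[1,0.0026,-0.124,0,0.227],[1,0.0026,-0.124,0,0.227],[1,0.0026,-0.124,0,0.227],[1,0.0026,-0.124,0,0.227]]]'; python3 g.py .6216 -.2247 -.603 -.02; python3 -c "
from station import telemetry as t;s=t.get_state();print(s['qpos'].round(3),s['qd'].round(3),s['joint_efforts'].round(1))"
```

```text
clock: 27.13
eef_pos: [0.579, -0.2967, 0.1213]
ee_rot: [-3.048, 0.013, -0.523]
wrist_force: [-1.0, -0.2, -0.4]
opening: 1.001
grip_force: 0.0
tcp [ 0.579  -0.2967  0.1213] yaw -0.523 rows dxyz [ 0.0015 -0.1395  0.2355] turn 0.16 or -6.123 op 1.001 t 27.13
[-0.524  0.565  0.29   1.309  0.094  3.141] [-0.004 -0.    -0.001  0.001 -0.001  0.001] [ -0.2 -98.7  48.5   0.2   0.4   0. ]
```

Joint 6 is at its limit (q6 = q0 + π − yaw), so I have to turn back to the equivalent yaw of 2.54.

```bash
T='0'; python3 -m handwheel '[[[1,0,0,-0.03,-1],[1,0,0,-0.03,-1],[1,0,0,-0.03,-1],[1,0,0,-0.03,-1],[1,0,0,-0.03,-1],[1,0,0,-0.03,-1]]]' >/dev/null; python3 -m handwheel '[[[1,0,0,0,-1],[1,0,0,0,-1],[1,0,0,0,-1],[1,0,0,0,-1],[1,0,0,0,-1]]]' >/dev/null;python3 -m handwheel '[[[1,0,0,0,-1],[1,0,0,0,-1],[1,0,0,0,-1],[1,0,0,0,-1],[1,0,0,0,-1]]]' >/dev/null;python3 -m handwheel '[[[1,0,0,0,-1],[1,0,0,0,-1],[1,0,0,0,-1],[1,0,0,0,-1],[1,0,0,0,-1]]]' >/dev/null;python3 -m handwheel '[[[1,0,0,0,-1],[1,0,0,0,-1],[1,0,0,0,-1],[1,0,0,0,-1],[1,0,0,0,-1]]]' >/dev/null;python3 -m handwheel '[[[1,0,0,0,-1],[1,0,0,0,-1],[1,0,0,0,-1],[1,0,0,0,-1],[1,0,0,0,-1]]]'; python3 g.py .6216 -.2247 2.5384 .1
```

```text
clock: 29.72
eef_pos: [0.5783, -0.2985, 0.1392]
ee_rot: [3.051, -0.027, 2.472]
wrist_force: [0.1, -0.5, -1.2]
opening: 0.995
grip_force: 0.0
tcp [ 0.5783 -0.2985  0.1392] yaw 2.472 rows dxyz [0.0198 0.1412 0.0653] turn -0.133 or 6.15 op 0.995 t 29.72
```

```bash
python3 -m handwheel '[[[1,0.02,0.141,0,-0.133],[1,0.02,0.141,0,-0.133],[1,0.02,0.141,0,-0.133],[1,0.02,0.141,0,-0.133],[1,0.02,0.141,0,-0.133],[1,0.02,0.141,0,-0.133],[1,0.02,0.141,0,-0.133],[1,0.02,0.141,0,-0.133]]]';  python3 -c "
from station import telemetry as t;s=t.get_state();print(s['qpos'].round(3),s['ee_rot'].round(3))"; python3 g.py .6216 -.2247 2.5384 .1
```

```text
clock: 30.38
eef_pos: [0.6206, -0.2258, 0.1472]
ee_rot: [3.049, -0.021, 2.54]
wrist_force: [-0.3, 0.1, 0.1]
opening: 1.002
grip_force: 0.0
[-0.4    0.57   0.363  1.366  0.095  0.203] [ 3.049 -0.021  2.54 ]
tcp [ 0.6206 -0.2258  0.1472] yaw 2.54 rows dxyz [-0.0004  0.0025  0.0786] turn 0.003 or -6.281 op 1.002 t 30.38
```

A 0.094 rad tilt about the closing line was left in the commanded pose by that limit. It is acceptable for the flat-bottomed sander, so I'll compute moves with the full rotation, aiming the pad centre.

```bash
cat > g2.py <<'E'
import sys,numpy as np
from scipy.spatial.transform import Rotation as Ro
from station import telemetry
def show(x,y,zc,L=.045):
    s=telemetry.get_state();R=Ro.from_euler('xyz',s['ee_rot']).as_matrix()
    c=s['eef_pos']-L*R[:,2]
    print('tcp',s['eef_pos'].round(4),'pad',c.round(4),'rot',s['ee_rot'].round(3),'rows',((R.T@(np.array([x,y,zc])-c))/.6).round(4),'t',round(s['clock'],2))
if __name__=='__main__': show(*map(float,sys.argv[1:]))
E
python3 g2.py .6216 -.2247 .09; python3 g2.py .6216 -.2247 .025
```

```text
tcp [ 0.6206 -0.2258  0.1472] pad [ 0.619  -0.2298  0.192 ] rot [ 3.049 -0.021  2.54 ] rows [-0.0024 -0.0063  0.1701] t 30.38
tcp [ 0.6206 -0.2258  0.1472] pad [ 0.619  -0.2298  0.192 ] rot [ 3.049 -0.021  2.54 ] rows [-0.0046 -0.0163  0.2779] t 30.38
```

```bash
python3 -m handwheel '[[[1,-0.001,-0.003,0.06,0],[1,-0.002,-0.005,0.12,0],[1,-0.002,-0.006,0.17,0],[1,-0.003,-0.01,0.21,0],[1,-0.004,-0.014,0.25,0],[1,-0.005,-0.016,0.27,0],[1,-0.005,-0.016,0.278,0],[1,-0.005,-0.016,0.278,0],[1,-0.005,-0.016,0.278,0]]]' | egrep 'pos|force'
python3 -m handwheel '[[[0,0,0,0,0],[0,0,0,0,0],[0,0,0,0,0],[0,0,0,0,0],[0,0,0,0,0],[0,0,0,0,0],[0,0,0,0,0]]]'; python3 g2.py .6916 .0035 .12
```

```text
eef_pos: [0.6246, -0.2203, -0.0186]
wrist_force: [-0.4, -0.3, 0.4]
grip_force: 0.0
clock: 31.72
eef_pos: [0.6248, -0.2202, -0.0179]
ee_rot: [3.048, -0.018, 2.543]
wrist_force: [-3.7, 0.3, 14.2]
opening: 0.654
grip_force: 62.0
tcp [ 0.6248 -0.2202 -0.0179] pad [ 0.6231 -0.2242  0.0269] rot [ 3.048 -0.018  2.543] rows [ 0.1223  0.3903 -0.1171] t 31.72
```

```bash
python3 -m handwheel '[[[0,0.001,0.006,-0.06,0],[0,0.002,0.012,-0.12,0],[0,0.003,0.015,-0.16,0],[0,0.122,0.39,-0.14,-0.7],[0,0.122,0.39,-0.14,-0.7],[0,0.122,0.39,-0.14,-0.7],[0,0.122,0.39,-0.14,-0.7],[0,0.122,0.39,-0.14,-0.7],[0,0.122,0.39,-0.14,-0.7],[0,0.122,0.39,-0.14,-0.7],[0,0.122,0.39,-0.14,-0.7],[0,0.122,0.39,-0.14,-0.7],[0,0.122,0.39,-0.14,-0.7],[0,0.122,0.39,-0.14,-0.7]]]'; python3 -m handwheel '[[[0,0,0,0,-0.69],[0,0,0,0,-0.69],[0,0,0,0,-0.69],[0,0,0,0,-0.69],[0,0,0,0,-0.69]]]' >/dev/null
python3 g2.py .6916 .0035 .0405; python3 c.py sander -.02 sander_pad .692 .0038 3.24 pics/w11.png
```

```text
clock: 32.88
eef_pos: [0.692, 0.005, 0.0872]
ee_rot: [3.047, 0.013, 2.89]
wrist_force: [0.4, -0.5, -2.1]
opening: 0.648
grip_force: 65.6
tcp [0.6921 0.0055 0.0871] pad [0.6905 0.0015 0.1319] rot [ 3.057  0.043 -3.052] rows [ 0.0044 -0.0097  0.152 ] t 33.3
tcp [0.6921 0.0056 0.0871] yaw -3.052 rows dxyz [ 0.0005 -0.003   0.156 ] turn -0.018 or 6.265 op 0.647 t 33.35
paint 0.92 [0.6935 0.0058 3.2832] 0.86
board [0.6918 0.0034 3.2418] 0.73
held 0.97 [ 6.8930e-01  2.2000e-03 -3.0532e+00] 0.16
```

View pics/w11.png

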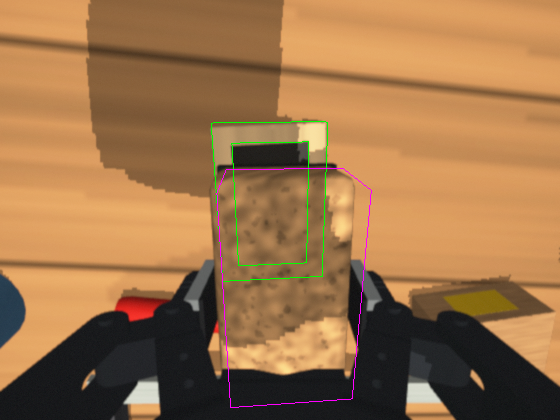

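The board overlay fits at (270,195). Lowering along the vertical, releasing, then backing out.

```bash
python3 -m handwheel '[[[0,0.001,-0.003,0.05,-0.018],[0,0.002,-0.006,0.1,-0.018],[0,0.004,-0.009,0.135,-0.018],[0,0.004,-0.01,0.145,-0.018],[0,0.004,-0.01,0.152,-0.018],[0,0.004,-0.01,0.152,-0.018],[0,0.004,-0.01,0.152,-0.018]]]'; python3 -m handwheel '[[[0.85,0,0,0,0],[0.85,0,0,0,0],[0.85,0,0,0,0],[0.85,0,0,0,0],[0.85,0.002,0.005,-0.06,0],[0.85,0.004,0.01,-0.12,0],[0.85,0.006,0.015,-0.2,0],[0.85,0.006,0.015,-0.25,0],[0.85,0.006,0.015,-0.3,0],[0.85,-0.1,0.015,-0.3,0],[0.85,0.1,0.015,-0.3,0],[0.85,0.2,0.015,-0.3,0],[0.85,0.3,0.015,-0.3,0],[0.85,0.3,0.015,-0.3,0]]]'; python3 m.py 2>&1 | grep -v tape\ 0
python3 - <<'E'
import cv2
from station import viewer
cv2.imwrite('pics/f.png',cv2.resize(viewer.snapshot('scene')[:,:,::-1],(800,600),interpolation=2))
E
```

```text
clock: 34.03
eef_pos: [0.6944, 0.008, -0.0029]
ee_rot: [3.058, 0.046, -3.039]
wrist_force: [-0.0, -0.1, -0.2]
opening: 0.647
grip_force: 65.5
clock: 35.2
eef_pos: [0.5659, -0.0113, 0.1694]
ee_rot: [3.057, 0.044, -3.039]
wrist_force: [-0.2, -0.4, 1.6]
opening: 0.852
grip_force: 0.0
plane 0.76 [247. 196.] P [ 4.4920e-01 -1.7000e-03  6.3247e+00] cost 0.127 each [[0.44, -0.001, 6.318], [0.455, -0.003, 6.319]]
sander 0.98 [332. 238.] P [0.6925 0.0076 0.0993] cost 0.122 each [[0.69, 0.01, 0.092], [0.7, 0.006, 0.168]]
square 0.76 [358. 122.] P [0.5138 0.424  0.0106] cost 0.258 each [[0.511, 0.425, -0.016], [0.525, 0.421, 0.017]]
plane_pad 0.68 [331. 237.] P [ 0.6711 -0.01    2.8639] cost 0.899 each [[0.671, -0.01, 2.864]]
plane_pad 0.6 [249. 210.] P [ 0.4491 -0.0111  0.0338] cost 0.934 each [[0.449, -0.011, 0.034]]
sander_pad 0.67 [329. 252.] P [0.6939 0.0069 0.0371] cost 0.994 each [[0.703, 0.021, -0.343]]
tape_pad 0.94 [158. 355.] P [ 0.5471 -0.4278  2.4989] cost 0.925 each [[0.547, -0.428, 2.499]]
square_pad 0.79 [359. 116.] P [ 0.5163  0.4528 -0.0111] cost 0.923 each [[0.516, 0.453, -0.011], [0.516, 0.453, -0.011]]
glue 0.75 [201. 218.] P [ 0.4224 -0.1457  0.8314] cost 0.271 each [[0.428, -0.153, 1.015], [0.421, -0.148, 0.832]]
filler 0.67 [284. 163.] P [0.437  0.1596 0.6264] cost 0.831 each [[0.431, 0.165, 0.636]]
```

View pics/f.png

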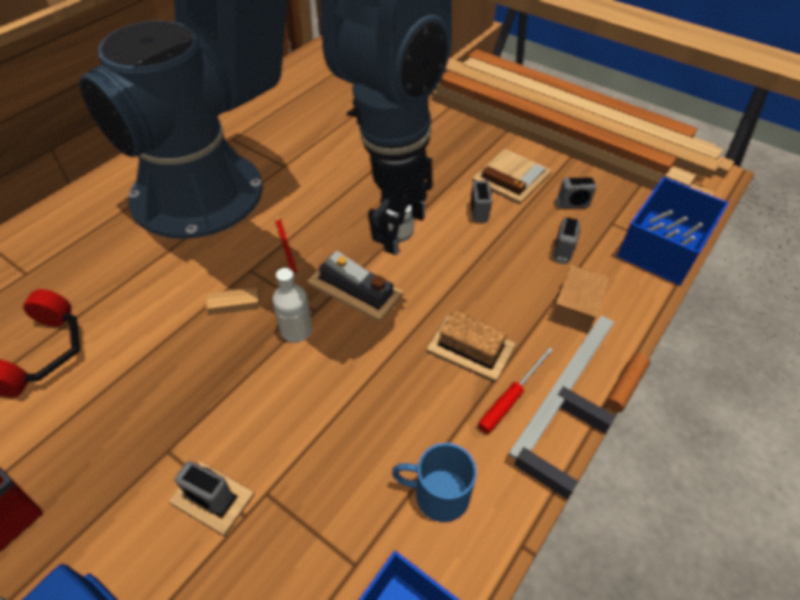

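All four tools sit on their boards, and the glue at (293,310) stands. I'll refit with the tools raised by 12 mm.

Run:
```python
from h import *
T=dict(plane=(.447,-.008,.055),sander=(.692,.0038,.1),square=(.517,.412,-.015),tape=(.534,-.444,.18))
for c in('scene','side'):
    viewer.snapshot(c);cm=viewer.camera_model(c)
    for n,t in T.items():
        for d in viewer.silhouettes(n,c):
            h=M[n][0][:,2].max()/2+.012;w=ray(d['location'],cm,h)
            if np.hypot(w[0]-t[0],w[1]-t[1])<.06:
                f=fit(n,[(d['pixels'],cm)],t[:2],[t[2]],z=.012);dx=f.x-t
                k=np.array([[np.cos(t[2]),np.sin(t[2])],[-np.sin(t[2]),np.cos(t[2])]])@dx[:2]
                print(c,n,round(d['score'],2),'err mm',(k*1000).round(1),'yaw',dx[2].round(3),'cost',round(f.fun,2));break
```

```text
scene plane 0.78 err mm [1.3 0.5] yaw -0.051 cost 0.12
scene sander 0.6 err mm [ 0.6 -1.6] yaw -0.017 cost 0.05
scene square 0.67 err mm [ 2.  -0.3] yaw 0.045 cost 0.12
scene tape 0.62 err mm [-2.6 -1.1] yaw -0.115 cost 0.15
side plane 0.62 err mm [ 0. -2.] yaw 0.016 cost 0.07
side sander 0.64 err mm [-3.4 -3.6] yaw 0.013 cost 0.09
side square 0.88 err mm [-0.7 -3.3] yaw 0.008 cost 0.09
side tape 0.61 err mm [-6.1 -2.4] yaw 0.026 cost 0.11
```

```bash
python3 -c "
from station import sign_off;print(sign_off())"
```

```text
the job is handed in; nothing more can be done
None
```

The job is handed in at about 36 s: the plane, sander, tape and square are each on their own boards (last fit within about 6.5 mm and 0.12 rad), and neither the glue nor the filler was touched, though the arm hid the filler in the last scene picture.

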